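Clamp the rack's sliding stop against the jar

ROBOT

A 6-joint arm with a two-finger parallel gripper is mounted at the origin on the work surface. World frame = base frame: x ahead of the robot, y to its left, z up, the work surface at z = 0. Lengths are in mm, angles in degrees, forces in N, time in s.
With the tool pointing down it reaches from about 375 to 825 mm from the base axis. Payload 5.5 kg.
Tool frame: the origin (TCP) lies between the finger pads, 19 mm behind the fingertips; this is the grasp point; z points along the fingers, y is the line along which they close (so a half turn about z gives the same grasp; the last joint's range is limited). The gripper opens to 85 mm and grips with 20 to 120 N. Pads are 22 mm wide; open, the fingers measure 114 mm over their backs; the gripper's body (76 mm by 85 mm) begins 54 mm behind the grasp point. The pads swing forward as they close: fully open they stand 13 mm farther back than shut.
Start: joints at [-67.838, 17.962, -2.699, 69.339, 0, 90], TCP at [226.332, -555.669, 249.999] pointing down, gripper open.
Joint ranges: [-152.73, 152.73], [-39.44, 99.34], [-58.76, 71.6], [-118.89, 123.64], [-81.53, 83.1], [-180, 180]. Speed limits (degrees/s): [136.94, 136.94, 172.46, 180, 180, 180].

INTERFACE

Orientations are given as [roll, pitch, yaw] about the fixed x, y, z axes, in that order (R = Rz(yaw) Ry(pitch) Rx(roll)).
In Python, from rig import * gives the robot as it stands. The module is installed in compiled form; this text tells all that it offers.
- The arm moves only by the tool play_rows, never from a script. Its argument "plan" is text: rows parted by semicolons, each of 7 numbers parted by spaces: the shift along the tool's x, y, z each as a share of 2 cm, from -1 to 1, then the turn, a rotation vector about the tool's x, y, z each as a share of 0.12 rad, from -1 to 1, then the opening, from -1 (shut) to 1 (fully open). A call has 1 to 5 rows; each row shifts and turns the commanded pose from where the row before left it, along the tool's axes as they then stand; what a row does not reach is not made up. A row lasts 1/12 s, in which the tool goes at most 41.7 mm and 7.16 degrees, less where a joint would pass 70% of its speed; a pose out of reach is approached as far as the arm can. A call with a number of a shift or a turn outside -1 to 1 is refused whole. A call with a gripper value outside its range is refused whole. The fingers move at their own pace and stop on an object; "squeeze" is the grip in N (left out, the last holds). Time passes only in rows, so rows that do not move let the fingers close. It gives the time, the measured TCP pose, the force, the opening and the grip force at its end, in the units of the state.
- state(): the state, without advancing time (a new reading comes with each control period).
- read_camera(name): name is "scene" or "side" or "wrist"; returns (picture, depth): 400x640x3 uint8, red, green, blue; 400x640 float32, mm along the optical axis (not along the pixel's ray), 0 where there is no reading.
- camera_model(name): a dict with "fovy" (degrees; the focal length in pixels is half the picture's height over the tangent of half this angle, whatever the lens; pixels are square), "cx", "cy" (the principal point, pixels), "camera_from_world" (4x4, takes a point from world to camera coordinates). Camera axes: x right, y down, z forward; pixel columns grow to the right and rows downward; lengths in mm; the calibration is good to about 2 mm. A picture is of the moment at which its call begins: read the wrist's pose just before it. camera_model takes no time and is no camera call; for the wrist camera it gives the pose at the moment of the call.
- job_done(): hands the job in; it is judged then, once.
The state is a dict: "time": time; "joints": joint angles; "qvel": joint speeds; "joint_efforts": joint torques, N m; "ee_pos": TCP position; "ee_rot": TCP orientation; "force": force on the tool from outside, world axes, zero at the start; "moment": the same for the moment, N m; "gripper_width": finger opening in mm; "gripper_force": force on a finger pad.
Only numpy, scipy, OpenCV 4.12 (cv2) and the standard library are available. Lean on these libraries where they do the work, as an engineer would, in place of code of your own. Each camera call takes 0.05 s, during which the arm holds its last target. There are 200 camera calls.

TASK

The sliding stop on the dish rack is clamped well away from the squat glass jar on the rack. Turn its knob loose, slide the stop until its plate touches the jar or all but touches it, shoving the jar by no more than a centimetre, then turn the knob fully tight and let go. Keep the jar upright and leave the tumbler, the tall jar and the colander where they are.

Things in the scene. Friction and masses are not known exactly. Their poses are not given: they have to be found in the camera images.
- rack: Fixed steel dish rack, 520 mm long (y), 240 mm deep (x). Origin at table height under its middle; x away from the robot, y along the rail, z up. Standing floor at z 55 mm. Square rail the whole length at x -100, z 54 to 70 mm. 8 mm wires the whole length at x -70, z 215 and x +115, z 200 mm: the front one bars a vertical approach to the knob. Wire frames close both ends.
- stop (a joint): Position of the sliding stop along the rack's y axis, m: 0 in the middle of the rack, positive towards +y, ends at -0.18 and +0.18. Free, it needs about 2 N to move and stays where it is left; clamped tight, it holds against 15 to 20 N. The knob rides on it.
- stop_plate (a point): Middle of the stop's upright aluminium plate: 6 mm thick in y (faces 3 mm either side of this point), from z 60 to 125 mm above the table and x -88 to +77 mm of the rack. Axes parallel to the rack's. It is fixed to a dark block, 40 x 50 x 34 mm, that rides on the front rail and carries the knob; plate and knob axis have the same y.
- knob (a joint): Clamp knob angle, rad: 0 fully tight, 1.3 fully loose (stops at both). Counter-clockwise, seen looking down on the knob, loosens it and increases the value. Starts at 0 to 0.12. The clamp bites below about 0.6 and is firm below 0.2; the stop runs free above 0.75. Turning takes 0.15 to 0.35 N m; it stays where it is left.
- knob_grip (a point): Grip point on the black knob's axis: a wing 46 long, 14 wide, 36 mm high on a 38 mm disc. z points out along the axis, tilted 0.61 rad from vertical towards -x of the rack (the robot); x along the wing, y across it (grip the 14 mm); turns with the knob. At angle 0.65 the wing lies in the rack's x-z plane. 26 mm above the disc, 10 below the wing's top: the tips of a TCP here clear the disc.
- jar: Squat round glass jar with a steel twist cap, 76 mm diameter, 105 mm high, about 0.45 kg, loose, upright on the rack's floor on one or the other side of the stop. Origin at the centre of its underside, z up.
- tumbler: Stainless steel drinking glass (open, no cap), 68 mm diameter at the rim, 115 mm high, loose on the rack's floor on the other side of the stop. Origin at the centre of its underside. A bystander.
- tall_jar: Tall glass jar with steel cap, 64 mm diameter, 170 mm high, standing on the table to the left of the rack. Origin at the centre of its underside. A bystander.
- colander: Orange plastic colander, 200 mm diameter, 85 mm high, with two side lugs, on the table to the right of the rack. Origin at the centre of its underside. A bystander.
There are look-alikes about, which are no part of the job. What is shaped like the jar but brown or red is not meant.

How it is judged:
By the outcome, as a careful person would: the job done as asked, in the order asked, and still so for the second after the job is handed in, with the robot touching nothing.
It also fails if it takes over 48 s, if anything falls off the work surface, if the arm or the gripper's body presses on something with over 40 N, if the wrist force passes 120 N, or if a joint passes its speed limit or range.

## Working session

There is one attempt and no reset: what is moved stays moved. The work goes in short steps, Python scripts to look and compute and a tool call to move; the robot and the scene stay as the last step left them, time stands still between calls to the robot, and variables do not carry over. Pictures are saved under pics/ and viewed, at most 10 in all, crops included, and the job is handed in when it is done.

Besides the shell and the picture viewer there is one more tool, called after "Call:" as name(argument=value, ...) on one line, values as JSON. play_rows: Moves the arm, as the interface text tells. Its arguments: {"type":"object","properties":{"plan":{"type":"string"},"squeeze":{"type":"number"}},"required":["plan"]}

```bash
mkdir -p pics
cat > h.py <<'E'
from rig import *
import numpy as np, cv2
def grab(n):
    m=camera_model(n); im,d=read_camera(n); return im,d,m
def world(d,m,f=None):
    h,w=d.shape; f=h/2/np.tan(np.radians(m["fovy"])/2)
    v,u=np.mgrid[:h,:w]; P=np.stack([(u-m["cx"])*d/f,(v-m["cy"])*d/f,d],-1)
    T=np.linalg.inv(np.array(m["camera_from_world"])); return P@T[:3,:3].T+T[:3,3]
E
python3 - <<'E'
from h import *
s=state(); print(s["time"],s["ee_pos"],s["ee_rot"],s["gripper_width"])
for n in("scene","side"):
    im,d,m=grab(n); cv2.imwrite(f"pics/{n}0.png",im[:,:,::-1]); np.savez(f"{n}0.npz",im=im,d=d,W=world(d,m),T=m["camera_from_world"],f=m["fovy"],c=[m["cx"],m["cy"]])
    print(n,m["fovy"],m["cx"],m["cy"],np.round(np.linalg.inv(m["camera_from_world"]),2).tolist())
E
```

```text
0.0 [ 226.10685599 -555.17174298  249.12160829] [-1.79901325e+02  1.92952602e-03  2.21606861e+01] 85.77379687411324
scene 46.18639035296529 325.04848450238813 192.77824565736643 [[-0.24, 0.79, -0.57, 1489.02], [0.97, 0.19, -0.15, 258.82], [-0.01, -0.59, -0.81, 1332.44], [0.0, 0.0, 0.0, 1.0]]
side 48.86412492611419 316.9673456293758 198.32289156499235 [[-0.94, -0.25, 0.23, 280.23], [-0.34, 0.68, -0.65, 1025.59], [0.01, -0.69, -0.72, 1203.54], [0.0, 0.0, 0.0, 1.0]]
```

View pics/scene0.png

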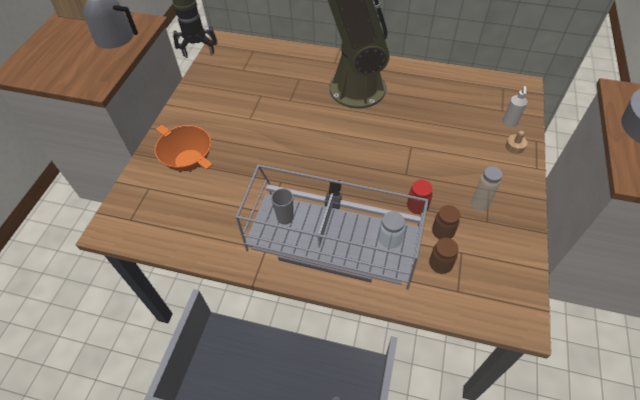

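View pics/side0.png

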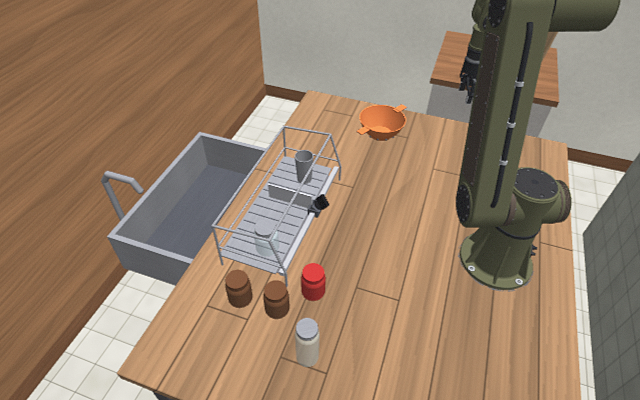

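Scene view: the jar is at (392,230), on the +y side of the stop. The tumbler is at (284,205), the plate at about (327,220) and the knob at about (334,190). The side view agrees, with the jar at (265,240) and the knob at (320,205).

```bash
cat > m1.py <<'E'
from h import *
out=[]
for n,(r0,r1,c0,c1) in dict(scene=(150,290,230,440),side=(110,290,200,350)).items():
    z=np.load(n+"0.npz"); W=z["W"];im=z["im"].astype(int)
    sub=W[r0:r1,c0:c1].reshape(-1,3); I=im[r0:r1,c0:c1].reshape(-1,3); 
    def line(zz,tol,lab):
        # PCA per height band
        k=sub[(abs(sub[:,2]-zz)<tol)]
        return k
    # rail: z~70 ; floor z~55
    h,_=np.histogram(sub[:,2],bins=np.arange(0,240,5)); print(n,[(int(5*i),int(x)) for i,x in enumerate(h) if x>15])
    hi=sub[(sub[:,2]>190)&(sub[:,2]<228)]
    print("hi n",len(hi),np.percentile(hi,[2,50,98],0).round(0).tolist() if len(hi) else "")
    fl=sub[(abs(sub[:,2]-53)<6)]; r=cv2.minAreaRect(fl[:,:2].astype(np.float32)); print("floor rect",r)
    dark=(I.max(1)<60)&(sub[:,2]>60)&(sub[:,2]<170); k=sub[dark]; print("dark",len(k),k.mean(0).round(1),k.min(0).round(0),k.max(0).round(0))
    cv2.imwrite(f"pics/{n}_crop.png",cv2.resize(z["im"][r0:r1,c0:c1,::-1],None,fx=3.3 if n=="side" else 3.8,fy=3.3 if n=="side" else 3.8,interpolation=cv2.INTER_CUBIC))
E
python3 m1.py
```

```text
scene [(0, 6996), (5, 918), (10, 126), (15, 111), (20, 129), (25, 271), (30, 369), (35, 95), (40, 43), (45, 250), (50, 3194), (55, 3470), (60, 449), (65, 384), (70, 340), (75, 158), (80, 132), (85, 104), (90, 108), (95, 242), (100, 544), (105, 329), (110, 96), (115, 105), (120, 123), (125, 115), (130, 104), (135, 94), (140, 55), (145, 67), (150, 66), (155, 218), (160, 218), (165, 73), (170, 28), (195, 85), (200, 359), (205, 241), (210, 185), (215, 338), (220, 100)]
hi n 1316 [[651.0, -185.0, 198.0], [773.0, 91.0, 209.0], [849.0, 339.0, 222.0]]
floor rect ((689.1755981445312, 116.55857849121094), (598.9783325195312, 321.3150329589844), 88.86536407470703)
dark 121 [612.4  51.5 111.1] [590.  34.  62.] [649.  72. 136.]
side [(0, 6343), (5, 1125), (10, 26), (25, 19), (30, 93), (35, 37), (45, 40), (50, 1308), (55, 2732), (60, 457), (65, 264), (70, 406), (75, 186), (80, 173), (85, 135), (90, 121), (95, 180), (100, 622), (105, 760), (110, 145), (115, 102), (120, 120), (125, 133), (130, 80), (135, 64), (140, 57), (145, 52), (150, 54), (155, 131), (160, 239), (165, 56), (170, 47), (180, 16), (195, 28), (200, 183), (205, 199), (210, 117), (215, 254), (220, 107)]
hi n 902 [[652.0, -187.0, 197.0], [736.0, 151.0, 211.0], [850.0, 339.0, 222.0]]
floor rect ((674.734130859375, 111.94137573242188), (602.8111572265625, 358.444580078125), 89.42975616455078)
dark 169 [611.   68.  108.5] [578.  38.  61.] [758. 455. 140.]
```

View pics/scene_crop.png

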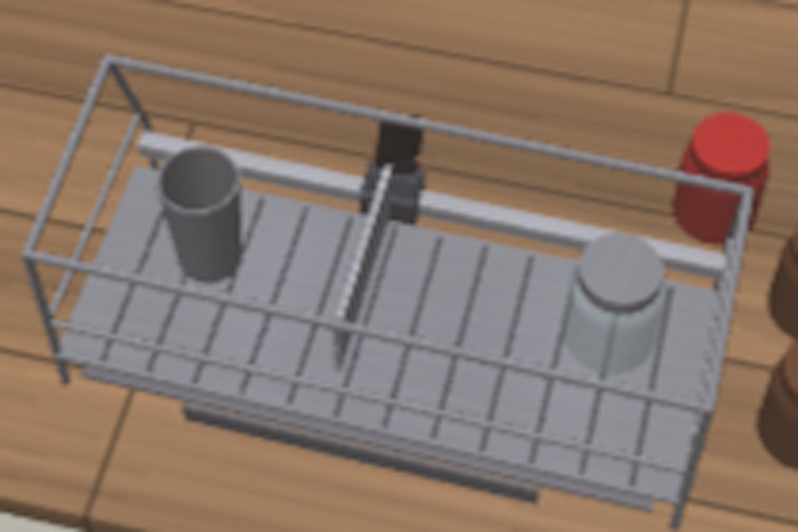

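View pics/side_crop.png

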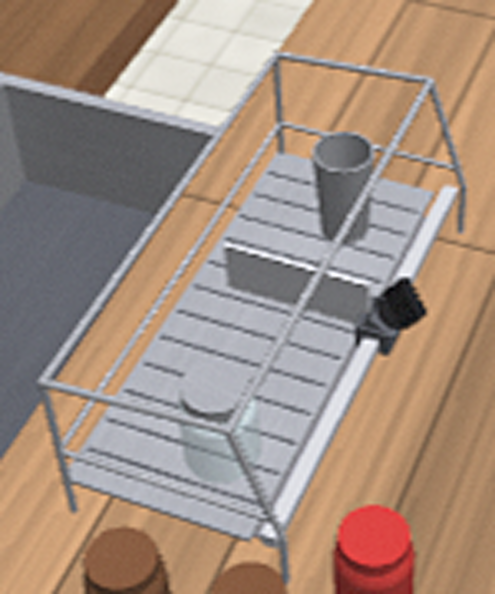

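The crops show the knob in front of the rail near the middle, the plate behind it, and the jar near the +y end. Next I fit the rack wires, plate, jar cap, tumbler and knob.

```bash
cat > m2.py <<'E'
from h import *
from scipy.optimize import least_squares
for n in("scene","side"):
    z=np.load(n+"0.npz"); W=z["W"].reshape(-1,3); I=z["im"].reshape(-1,3).astype(int)
    sel=(W[:,0]>560)&(W[:,0]<900)&(W[:,1]>-230)&(W[:,1]<390); W=W[sel];I=I[sel]
    def fit(k,nm):
        p=np.polyfit(k[:,1],k[:,0],1)
        for _ in range(4):
            r=k[:,0]-np.polyval(p,k[:,1]); k=k[abs(r)<max(4,1.5*np.std(r))]; p=np.polyfit(k[:,1],k[:,0],1)
        print(n,nm,len(k),"slope",p[0].round(4),"x@77",np.polyval(p,77).round(1),"z",np.median(k[:,2]).round(1),"y",k[:,1].min().round(0),k[:,1].max().round(0))
        return p
    fit(W[(W[:,2]>209)&(W[:,2]<224)&(W[:,0]<700)&(abs(W[:,1]-77)<230)],"front")
    fit(W[(W[:,2]>192)&(W[:,2]<210)&(W[:,0]>800)&(abs(W[:,1]-77)<230)],"back")
    rl=W[(W[:,2]>66)&(W[:,2]<75)&(W[:,0]<650)]; fit(rl,"rail")
    hi=W[(W[:,2]>190)&(W[:,2]<224)]; print("hi y ext",np.percentile(hi[:,1],[.5,99.5]))
    # jar cap
    k=W[(W[:,2]>152)&(W[:,2]<168)&(W[:,1]>200)&(W[:,1]<335)&(W[:,0]>650)&(W[:,0]<830)]
    c=cv2.minEnclosingCircle(k[:,:2].astype(np.float32)); print("jarcap",len(k),np.median(k,0).round(1),c)
    k=W[(W[:,2]>155)&(W[:,2]<176)&(W[:,1]<20)&(W[:,1]>-160)&(W[:,0]>650)&(W[:,0]<830)]
    print("tumbler rim",len(k),k.mean(0).round(1),cv2.minEnclosingCircle(k[:,:2].astype(np.float32)))
    k=W[(W[:,2]>90)&(W[:,2]<130)&(abs(W[:,1]-52)<40)&(W[:,0]>645)&(W[:,0]<810)&(I.max(1)>60)]
    print("plate",len(k),np.percentile(k,[2,50,98],0).round(1).tolist()); fy=np.polyfit(k[:,0],k[:,1],1);print("plate y@700",np.polyval(fy,700).round(1),"dy/dx",fy[0].round(3))
    t=k[k[:,2]>121]; print("plate top",len(t),np.median(t,0).round(1))
    k=W[(I.max(1)<75)&(W[:,2]>72)&(W[:,2]<160)&(W[:,0]<660)&(abs(W[:,1]-52)<50)]
    print("knob/block dark",len(k),k.mean(0).round(1),k.min(0).round(0),k.max(0).round(0))
    t=k[(k[:,2]>118)]; print(" top",len(t),t.mean(0).round(1),t.min(0).round(0),t.max(0).round(0))
    np.save(n+"_knob.npy",k)
E
python3 m2.py
```

```text
scene front 347 slope 0.0181 x@77 658.2 z 217.7 y -153.0 306.0
scene back 409 slope 0.0185 x@77 843.0 z 203.1 y -152.0 306.0
scene rail 361 slope 0.0217 x@77 627.6 z 70.1 y -180.0 387.0
hi y ext [-186.18492109  341.01697955]
jarcap 357 [719.4 255.4 159.8] ((716.0416259765625, 256.8451843261719), 35.35677719116211)
tumbler rim 167 [717.7 -87.4 164.4] ((717.8517456054688, -86.62449645996094), 36.30590057373047)
plate 163 [[649.6, 45.2, 92.3], [723.9, 50.0, 120.5], [801.9, 52.8, 128.6]]
plate y@700 50.2 dy/dx -0.022
plate top 77 [715.2  48.9 124.9]
knob/block dark 185 [619.3  52.9 104.6] [590.  27.  72.] [656.  74. 143.]
 top 48 [609.1  46.3 126.5] [595.  34. 119.] [642.  62. 143.]
side front 248 slope 0.0192 x@77 658.4 z 219.4 y -150.0 307.0
side back 228 slope 0.0185 x@77 843.0 z 204.6 y -147.0 306.0
side rail 324 slope 0.0155 x@77 628.8 z 71.4 y -185.0 337.0
hi y ext [-189.5062491   339.50361273]
jarcap 295 [719.2 254.8 160.9] ((720.9689331054688, 253.185791015625), 34.675148010253906)
tumbler rim 147 [721.8 -90.3 165.1] ((719.3546142578125, -91.35543060302734), 37.242305755615234)
plate 325 [[648.2, 41.3, 91.6], [728.3, 46.9, 112.5], [802.2, 51.7, 129.0]]
plate y@700 47.4 dy/dx -0.02
plate top 95 [727.9  46.7 125.1]
knob/block dark 177 [608.3  56.  108.7] [578.  32.  73.] [644.  76. 140.]
 top 57 [599.3  49.3 126.6] [581.  38. 118.] [622.  68. 140.]
```

```bash
cat >> h.py <<'E'
from scipy.spatial.transform import Rotation as Ro
PSI=-0.0187; O=np.array([728.2,76.5,0]); TILT=0.61
Rk=Ro.from_euler("z",PSI)
AX=Rk.apply([-np.sin(TILT),0,np.cos(TILT)])
def Rt(th): # tool orientation for knob angle th
    return Rk*Ro.from_euler("y",-TILT)*Ro.from_euler("x",np.pi)*Ro.from_rotvec([0,0,-(th-.65)])
def cur():
    s=state(); return np.array(s["ee_pos"]),Ro.from_euler("xyz",s["ee_rot"],degrees=True),s
def rack(p): return Rk.inv().apply(np.asarray(p)-O)
def delta(p,R,pt,Rtg):
    """shift in the tool axes, units of 20mm; rotvec in units of .12 rad (translate first, then turn)"""
    return R.inv().apply(np.asarray(pt)-p)/20,(R.inv()*Rtg).as_rotvec()/.12
E
python3 - <<'E'
from h import *
for n in("scene","side"):
    k=rack(np.load(n+"_knob.npy")); a=k@[-np.sin(TILT),0,np.cos(TILT)]; c=k@[np.cos(TILT),0,np.sin(TILT)]
    # a measured from rack origin
    print(n,"along",np.percentile(a,[50,80,90,97,100]).round(1)); t=k[a>np.percentile(a,97)-9]; tc=c[a>np.percentile(a,97)-9]
    print(len(t),"y",t[:,1].mean().round(1),t[:,1].min().round(1),t[:,1].max().round(1),"c",tc.mean().round(1),tc.min().round(1),tc.max().round(1),"dy/dc",np.linalg.eigh(np.cov(t[:,1],tc))[1][:,1].round(2))
p,R,s=cur()
tgt=np.array([545,48,215.])
print(delta(p,R,tgt,Rt(.06)))
print(R.as_matrix().round(3).tolist())
E
```

```text
scene along [151.2 168.7 174.6 179.7 184.9]
31 y -31.4 -44.6 -14.4 c -27.7 -46.1 -15.1 dy/dc [-0.72  0.69]
side along [159.1 178.9 180.8 184.6 187.1]
44 y -27.2 -40.8 -10.7 c -38.7 -57.0 -20.2 dy/dc [-0.53  0.85]
(array([ 26.14272386, -21.91504348,   1.74422877]), array([0.47616561, 5.27776204, 8.02430884]))
[[0.926, 0.377, -0.001], [0.377, -0.926, 0.001], [-0.0, -0.002, -1.0]]
```

Call:
play_rows(plan="0.97 -0.81 0.06 0 0 0 1;0.97 -0.81 0.06 0 0 0 1;0.97 -0.81 0.06 0 0 0 1;0.97 -0.81 0.06 0 0 0 1;0.97 -0.81 0.06 0 0 0 1")

```text
time: 0.52
ee_pos: [285.8, -442.8, 243.5]
ee_rot: [-180.0, 0.0, 22.1]
force: [1.0, -0.2, -0.3]
gripper_width: 85.4
gripper_force: 0.0
```

Call:
play_rows(plan="0.97 -0.81 0.06 0 0 0 1;0.97 -0.81 0.06 0 0 0 1;0.97 -0.81 0.06 0 0 0 1;0.97 -0.81 0.06 0 0 0 1;0.97 -0.81 0.06 0 0 0 1")

```text
time: 0.93
ee_pos: [345.1, -331.1, 237.7]
ee_rot: [-180.0, 0.0, 22.2]
force: [0.8, -0.9, -0.5]
gripper_width: 85.4
gripper_force: 0.0
```

Call:
play_rows(plan="0.97 -0.81 0.06 0 0 0 1;0.97 -0.81 0.06 0 0 0 1;0.97 -0.81 0.06 0 0 0 1;0.97 -0.81 0.06 0 0 0 1;0.97 -0.81 0.06 0 0 0 1")

```text
time: 1.35
ee_pos: [404.3, -219.6, 231.7]
ee_rot: [-180.0, 0.0, 22.2]
force: [0.5, 0.3, 0.7]
gripper_width: 85.6
gripper_force: 0.0
```

Call:
play_rows(plan="0.97 -0.81 0.06 0 0 0 1;0.97 -0.81 0.06 0 0 0 1;0.97 -0.81 0.06 0 0 0 1;0.97 -0.81 0.06 0 0 0 1;0.97 -0.81 0.06 0 0 0 1")

```text
time: 1.77
ee_pos: [463.6, -108.0, 225.6]
ee_rot: [-180.0, 0.0, 22.2]
force: [0.3, -1.2, 0.3]
gripper_width: 85.6
gripper_force: 0.0
```

Call:
play_rows(plan="0.97 -0.81 0.06 0 0 0 1;0.97 -0.81 0.06 0 0 0 1;0.97 -0.81 0.06 0 0 0 1;0.97 -0.81 0.06 0 0 0 1;0.97 -0.81 0.06 0 0 0 1")

```text
time: 2.18
ee_pos: [522.9, 3.6, 219.6]
ee_rot: [-180.0, 0.0, 22.2]
force: [-0.2, 0.2, -0.2]
gripper_width: 85.6
gripper_force: 0.0
```

Call:
play_rows(plan="0.97 -0.81 0.06 0 0 0 1;0.97 -0.81 0.06 0 0 0 1;0 0 0 0.05 0.53 0.8 0.3;0 0 0 0.05 0.53 0.8 0;0 0 0 0.05 0.53 0.8 0")

```text
time: 2.6
ee_pos: [546.7, 47.6, 216.7]
ee_rot: [-177.3, -10.7, 5.2]
force: [-0.0, 0.7, 0.2]
gripper_width: 51.6
gripper_force: 0.0
```

Call:
play_rows(plan="0 0 0 0.05 0.53 0.8 0;0 0 0 0.05 0.53 0.8 0;0 0 0 0.05 0.53 0.8 0;0 0 0 0.05 0.53 0.8 0;0 0 0 0.05 0.53 0.8 0")

```text
time: 3.02
ee_pos: [528.2, -68.8, 217.8]
ee_rot: [-163.0, -24.5, -17.2]
force: [0.8, -0.9, -0.3]
gripper_width: 42.4
gripper_force: 0.0
```

Call:
play_rows(plan="0 0 0 0.05 0.53 0.8 0;0 0 0 0.05 0.53 0.8 0;0 0 0 0 0 0 0;0 0 0 0 0 0 0")

```text
time: 3.35
ee_pos: [504.6, -117.8, 216.7]
ee_rot: [-155.6, -27.3, -27.5]
force: [0.7, 0.0, 0.3]
gripper_width: 42.9
gripper_force: 0.0
```

Run:
```python
from h import *
p,R,s=cur(); print(np.round(s["joints"],1)); print(delta(p,R,[545,48,215],Rt(.06)), Rt(.06).as_euler("xyz",degrees=True))
```

```text
[-27.6  -9.2 -47.1  24.9  24.4 179.9]
(array([-1.84926412, -7.90385393,  2.63917907]), array([-1.3254751 ,  0.79338757,  1.45403394])) [-158.7513696   -28.42570971  -40.31619601]
```

Joint 6 ran into its 180° limit, so I'll take the half-turn equivalent and spin back about tool z.

Call:
play_rows(plan="0 0 0 0 0 -1 0;0 0 0 0 0 -1 0;0 0 0 0 0 -1 0;0 0 0 0 0 -1 0;0 0 0 0 0 -1 0")

```text
time: 3.77
ee_pos: [507.2, -115.1, 217.9]
ee_rot: [-177.2, -35.9, 12.7]
force: [-0.0, -0.2, -0.6]
gripper_width: 42.8
gripper_force: 0.0
```

Call:
play_rows(plan="0 0 0 0 0 -1 0;0 0 0 0 0 -1 0;0 0 0 0 0 -1 0;0 0 0 0 0 -1 0;0 0 0 0 0 -1 0")

```text
time: 4.18
ee_pos: [507.2, -115.0, 217.9]
ee_rot: [159.7, -30.4, 53.6]
force: [0.1, 0.2, -0.8]
gripper_width: 42.7
gripper_force: 0.0
```

Call:
play_rows(plan="0 0 0 0 0 -1 0;0 0 0 0 0 -1 0;0 0 0 0 0 -1 0;0 0 0 0 0 -1 0;0 0 0 0 0 -1 0")

```text
time: 4.6
ee_pos: [507.2, -115.0, 217.9]
ee_rot: [146.6, -14.4, 86.8]
force: [0.1, 0.3, -0.8]
gripper_width: 42.4
gripper_force: 0.0
```

Call:
play_rows(plan="0 0 0 0 0 -1 0;0 0 0 0 0 -1 0;0 0 0 0 0 -1 0;0 0 0 0 0 -1 0;0 0 0 0 0 -1 0")

```text
time: 5.02
ee_pos: [507.2, -115.0, 217.9]
ee_rot: [144.3, 5.4, 115.0]
force: [0.3, 0.5, 0.4]
gripper_width: 43.0
gripper_force: 0.0
```

Call:
play_rows(plan="0 0 0 0 0 -1 0;0 0 0 0 0 -1 0;0 0 0 0 0 -1 0;0 0 0 0 0 -1 0;0 0 0 0 0 0 0")

```text
time: 5.43
ee_pos: [507.2, -115.1, 217.9]
ee_rot: [149.7, 20.5, 138.5]
force: [0.1, 0.1, 0.2]
gripper_width: 42.9
gripper_force: 0.0
```

```bash
cat >> h.py <<'E'
_Rt=Rt
def Rt(th): return _Rt(th)*Ro.from_rotvec([0,0,np.pi])
E
python3 - <<'E'
from h import *
p,R,s=cur(); print(p,s["ee_rot"],np.round(s["joints"],1)); print(delta(p,R,[545,48,215],Rt(.06)), Rt(.06).as_euler("xyz",degrees=True))
E
```

```text
[ 507.15307249 -115.1043163   217.91472103] [149.73101038  20.52675658 138.50089075] [-27.2  -9.1 -46.9  24.9  24.4  14.8]
(array([3.78440992, 6.99399704, 2.62145108]), array([ 1.23850089, -0.96744427, -0.64098376])) [158.7513696   28.42570971 139.68380399]
```

Call:
play_rows(plan="0.47 0.87 0.33 0 0 0 0;0.47 0.87 0.33 0 0 0 0;0.47 0.87 0.33 0 0 0 0;0.47 0.87 0.33 0 0 0 0;0.47 0.87 0.33 0 0 0 0")

```text
time: 5.85
ee_pos: [531.2, -13.1, 216.0]
ee_rot: [149.6, 20.3, 138.1]
force: [-0.4, 0.2, -0.3]
gripper_width: 42.6
gripper_force: 0.0
```

Call:
play_rows(plan="0.47 0.87 0.33 0 0 0 0;0.47 0.87 0.33 0 0 0 0;0.47 0.87 0.33 0 0 0 0;0 0 0 0.62 -0.48 -0.32 0;0 0 0 0.62 -0.48 -0.32 0")

```text
time: 6.27
ee_pos: [545.8, 46.7, 215.4]
ee_rot: [158.7, 28.4, 139.2]
force: [-0.3, 0.4, -0.4]
gripper_width: 42.9
gripper_force: 0.0
```

Call:
play_rows(plan="0 0 0 0 0 0 0;0 0 0 0 0 0 0")

```text
time: 6.43
ee_pos: [545.4, 48.7, 214.7]
ee_rot: [158.6, 28.2, 139.5]
force: [0.3, 0.8, 1.2]
gripper_width: 42.8
gripper_force: 0.0
```

Run:
```python
from h import *
p,R,s=cur(); print(p,s["ee_rot"],np.round(s["joints"],1))
im,d,m=grab("wrist"); cv2.imwrite("pics/w1.png",im[:,:,::-1]); np.savez("w1.npz",im=im,d=d,W=world(d,m),T=m["camera_from_world"],f=m["fovy"],c=[m["cx"],m["cy"]])
W=world(d,m).reshape(-1,3); I=im.reshape(-1,3).astype(int)
k=rack(W); ok=(d.ravel()>0)&(I.max(1)<75)&(abs(k[:,1]+29)<45)&(k[:,0]<-60)&(k[:,2]>60)&(k[:,2]<160); k=k[ok]
a=k@[-np.sin(TILT),0,np.cos(TILT)]; c=k@[np.cos(TILT),0,np.sin(TILT)]
h,e=np.histogram(a,bins=np.arange(100,200,3)); print([(int(x),int(y)) for x,y in zip(e,h)if y>10])
am=np.percentile(a,99.5); t=(a>am-6)
q=np.c_[c[t],k[t,1]].astype(np.float32); print(am,t.sum(),cv2.minAreaRect(q),q.mean(0))
for lo in range(120,190,6):
    t=(a>lo)&(a<=lo+6)
    if t.sum()>10: print(lo,t.sum(),"c",c[t].min().round(1),c[t].max().round(1),"y",k[t,1].min().round(1),k[t,1].max().round(1))
```

```text
[545.35628595  48.67824221 214.69369838] [158.55189045  28.16802617 139.49758268] [  7.9 -10.7 -49.3  16.8  -4.9  41.4]
[(118, 95), (121, 134), (124, 127), (127, 51), (130, 27), (133, 47), (142, 11), (145, 543), (148, 38), (151, 11), (154, 11), (157, 18), (163, 15), (166, 13), (169, 12), (172, 13), (175, 19), (178, 61), (181, 827), (184, 51)]
184.53226191165945 939 ((-42.45088577270508, -32.08307647705078), (14.071099281311035, 43.83738708496094), 58.286956787109375) [-43.235394 -31.335518]
120 265 c -64.6 -27.8 y -56.1 -7.7
126 109 c -60.7 -30.1 y -54.9 -7.7
132 61 c -58.6 -28.8 y -53.1 -7.8
138 13 c -60.2 -41.6 y -49.8 -13.8
144 585 c -60.3 -24.3 y -50.7 -13.9
150 23 c -63.3 -27.6 y -33.1 -16.0
156 21 c -63.4 -26.9 y -33.6 -15.9
162 28 c -63.4 -44.2 y -25.6 -15.9
168 28 c -63.3 -43.0 y -26.2 -15.9
174 38 c -63.4 -40.6 y -41.4 -15.9
180 921 c -63.0 -21.4 y -47.8 -15.9
```

View pics/w1.png

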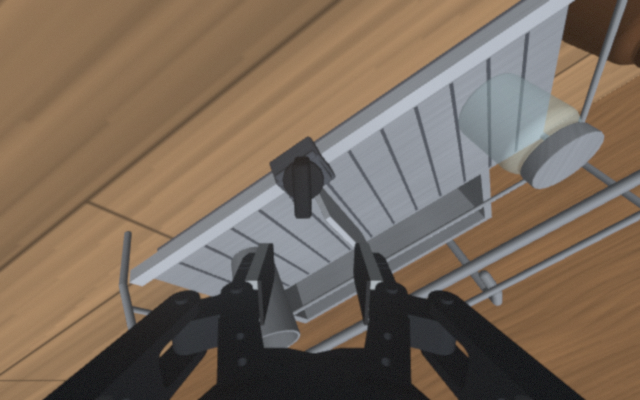

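The wrist view shows the wing at (303,188), parallel to the pads, and the jar at (530,130). The wing is 36 mm above the disc, 44 x 14 mm, with θ≈0.10, so it matches the text. I'll close in and measure again.

```bash
cat > meas.py <<'E'
from h import *
def meas(name):
    p,R,s=cur(); im,d,m=grab("wrist"); cv2.imwrite(f"pics/{name}.png",im[:,:,::-1])
    W=world(d,m).reshape(-1,3); I=im.reshape(-1,3).astype(int)
    k=rack(W); ok=(d.ravel()>0)&(I.max(1)<75)&(k[:,0]<-60)&(k[:,2]>60)&(k[:,2]<150)
    a=k@[-np.sin(TILT),0,np.cos(TILT)]; c=k@[np.cos(TILT),0,np.sin(TILT)]
    ok&=(abs(a-182.5)<5)&(abs(c+42)<32); q=np.c_[c[ok],k[ok,1]].astype(np.float32)
    r=cv2.minAreaRect(q); w,h=r[1]; ang=r[2] if w>h else r[2]+90
    ang=np.radians((ang+90)%180-90); print("wing",ok.sum(),np.median(a[ok]).round(1),np.round(r[0],1),np.round(r[1],1),"theta",round(.65+ang,3))
    return np.median(a[ok]),r[0],.65+ang
def gp(a,c,y): return O+Rk.apply([-a*np.sin(TILT)+c*np.cos(TILT),y,a*np.cos(TILT)+c*np.sin(TILT)])
E
python3 - <<'E'
from meas import *
p,R,s=cur(); g=gp(172.5,-42.4,-31.8); print(g, rack(p)); print(delta(p,R,g+50*AX,Rt(.10)))
E
```

```text
[594.05601567  47.20322406 117.09970277] [-182.32139886  -32.47013029  214.51808764]
(array([ 0.66692655, -0.41967632,  2.89020989]), array([ 0.00835793, -0.02263796, -0.38085361]))
```

Call:
play_rows(plan="0.17 -0.1 0.72 0 0 0 0;0.17 -0.1 0.72 0 0 0 0;0.17 -0.1 0.72 0 0 0 0;0.17 -0.1 0.72 0 0 -0.38 0;0 0 0 0 0 0 0")

```text
time: 6.9
ee_pos: [564.0, 45.0, 155.1]
ee_rot: [160.2, 29.0, 142.1]
force: [-1.0, -1.2, -0.3]
gripper_width: 42.5
gripper_force: 0.0
```

Run:
```python
from meas import *
a,(c,y),th=meas("w2")
p,R,s=cur(); g=gp(a-10,c,y); print(p,g,rack(g)); print(delta(p,R,g,Rt(th)))
```

```text
wing 1486 182.8 [-42.5 -31.8] [13.8 44.8] theta 0.096
[564.22715155  45.11793767 156.33824317] [593.74383673  47.21241314 117.29930071] [-133.88500902  -31.79664993  117.29930071]
(array([-0.0153412 ,  0.16932936,  2.4434082 ]), array([-0.03295511, -0.02938926,  0.00728163]))
```

View pics/w2.png

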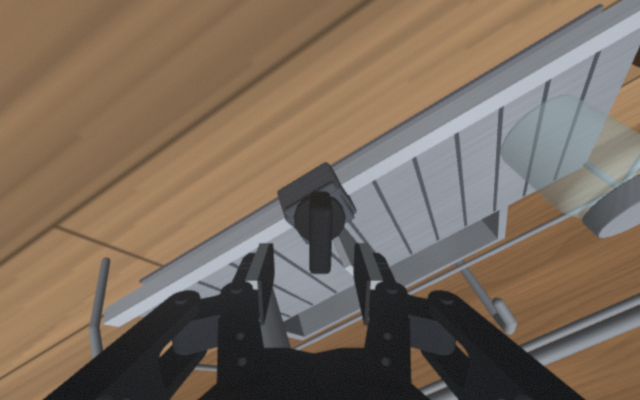

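The second view agrees with the first: the wing is at (320,232), centred between the fingers. Now advance and grip.

Call:
play_rows(plan="0 0.06 0.8 0 0 0 0;0 0.06 0.8 0 0 0 0;0 0.05 0.78 0 0 0 0;0 0 0 0 0 0 0;0 0 0 0 0 0 0", squeeze=60)

```text
time: 7.37
ee_pos: [593.8, 48.0, 120.3]
ee_rot: [160.0, 29.1, 142.0]
force: [-0.6, 0.3, -0.1]
gripper_width: 42.8
gripper_force: 0.0
```

Call:
play_rows(plan="0 0 0 0 0 0 -0.4;0 0 0 0 0 0 -1;0 0 0 0 0 0 -1;0 0 0 0 0 0 -1;0 0 0 0 0 0 -1")

```text
time: 7.78
ee_pos: [593.2, 46.9, 121.0]
ee_rot: [160.2, 29.3, 142.0]
force: [-7.3, -5.9, 6.5]
gripper_width: 12.5
gripper_force: 59.1
```

Run:
```python
from meas import *
p,R,s=cur(); print(p,rack(p),s["gripper_width"],s["gripper_force"],s["force"],s["moment"]); print(delta(p,R,gp(172.8,-42.5,-31.8),Rt(.1)),delta(p,R,p,Rt(1.1)))
```

```text
[593.15639333  46.86590219 120.95684029] [-134.46587032  -32.15408485  120.95684029] 12.507672049084393 59.100417494773865 [-7.26402373 -5.89122149  6.50213813] [-0.85548412  0.99590494 -0.70578783]
(array([ 0.07675993, -0.02541808,  0.1686488 ]), array([-0.04062111,  0.01464292, -0.01143283])) (array([0., 0., 0.]), array([-4.45048490e-02, -6.90951450e-03, -8.34474688e+00]))
```

Call:
play_rows(plan="0 0 0 0 0 -0.6 -1;0 0 0 0 0 -0.6 -1;0 0 0 0 0 -0.6 -1;0 0 0 0 0 -0.6 -1;0 0 0 0 0 -0.6 -1")

```text
time: 8.2
ee_pos: [593.3, 47.2, 121.0]
ee_rot: [172.8, 34.2, 165.9]
force: [-5.4, -4.8, 5.7]
gripper_width: 13.1
gripper_force: 58.9
```

Call:
play_rows(plan="0 0 0 0 0 -0.6 -1;0 0 0 0 0 -0.6 -1;0 0 0 0 0 -0.6 -1;0 0 0 0 0 -0.6 -1;0 0 0 0 0 -0.6 -1")

```text
time: 8.62
ee_pos: [593.3, 48.2, 121.0]
ee_rot: [-173.1, 34.3, -169.1]
force: [-6.7, -0.3, 5.1]
gripper_width: 12.8
gripper_force: 58.8
```

Call:
play_rows(plan="0 0 0 0 0 -0.6 -1;0 0 0 0 0 -0.6 -1;0 0 0 0 0 -0.6 -1;0 0 0 0 0 -0.6 -1;0 0 0 0 0 0 -1")

```text
time: 9.03
ee_pos: [593.2, 48.5, 120.9]
ee_rot: [-162.7, 30.8, -149.9]
force: [-6.5, -1.1, 4.9]
gripper_width: 12.7
gripper_force: 58.8
```

Run:
```python
from meas import *
p,R,s=cur(); print(p,rack(p),s["gripper_width"],s["gripper_force"],s["force"],s["moment"],np.round(s["joints"],1)); print(delta(p,R,p,Rt(1.1)))
y=Rk.apply([0,1,0]); print("100mm rack y in tool units",R.inv().apply(y*100)/20)
a,c,th=meas("w3")
```

```text
[593.17842191  48.48819644 120.90944859] [-134.47418074  -30.53166234  120.90944859] 12.698347746172383 58.836772441864014 [-6.54039954 -1.14185864  4.93087512] [-0.08143354  1.03937777  0.12560729] [  7.2   3.1 -52.    0.4  -4.8 -19.6]
(array([0., 0., 0.]), array([-0.00417371, -0.01386963,  0.0883032 ]))
100mm rack y in tool units [-2.22240718  4.47893641 -0.00590842]
wing 3008 182.7 [-42.6 -32.3] [39.9 37. ] theta 1.812
```

View pics/w3.png

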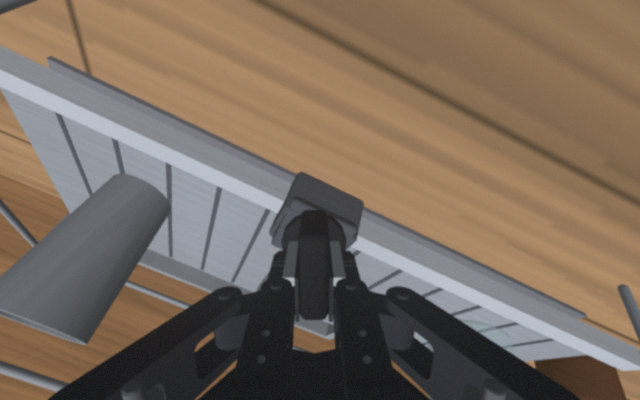

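The grip held and the knob followed to about 1.1 rad. I'll slide 140 mm towards the jar first, then measure again.

Call:
play_rows(plan="-0.15 0.31 0 0 0 0 -1;-0.31 0.63 0 0 0 0 -1;-0.31 0.63 0 0 0 0 -1;-0.31 0.63 0 0 0 0 -1;-0.31 0.63 0 0 0 0 -1")

```text
time: 9.5
ee_pos: [594.3, 111.5, 120.9]
ee_rot: [-162.8, 30.8, -150.1]
force: [-5.6, -3.1, 4.2]
gripper_width: 12.9
gripper_force: 59.0
```

Call:
play_rows(plan="-0.31 0.63 0 0 0 0 -1;-0.31 0.63 0 0 0 0 -1;-0.31 0.63 0 0 0 0 -1;-0.31 0.63 0 0 0 0 -1;-0.31 0.63 0 0 0 0 -1")

```text
time: 9.92
ee_pos: [595.7, 182.0, 120.9]
ee_rot: [-162.8, 30.8, -150.1]
force: [-6.0, -2.4, 5.6]
gripper_width: 12.9
gripper_force: 59.1
```

Call:
play_rows(plan="-0.15 0.31 0 0 0 0 -1;0 0 0 0 0 0 -1")

```text
time: 10.08
ee_pos: [595.9, 190.7, 121.0]
ee_rot: [-162.9, 30.9, -150.0]
force: [-6.1, 1.4, 4.6]
gripper_width: 12.7
gripper_force: 59.1
```

```bash
cat > m3.py <<'E'
from h import *
import sys
p,R,s=cur(); print(p,rack(p).round(1),s["time"],s["gripper_width"],np.round(s["force"],1),np.round(s["moment"],2)); print(delta(p,R,p,Rt(1.1)))
for n in("scene","side"):
    im,d,m=grab(n); W=rack(world(d,m).reshape(-1,3)); I=im.reshape(-1,3).astype(int)
    cv2.imwrite(f"pics/{n}_{sys.argv[1]}.png",cv2.resize(im[150:290,230:440,::-1] if n=="scene" else im[160:290,200:350,::-1],None,fx=3.8,fy=3.8,interpolation=cv2.INTER_CUBIC))
    k=W[(W[:,2]>152)&(W[:,2]<168)&(W[:,1]>120)&(W[:,1]<250)&(W[:,0]>-70)&(W[:,0]<80)]
    q=k[(k[:,2]>155)]; print(n,"cap",len(k),np.median(k,0).round(1),np.percentile(k,[2,98],0)[:,:2].round(1).tolist(),cv2.minEnclosingCircle(k[:,:2].astype(np.float32)))
    t=W[(abs(W[:,2]-125)<5)&(W[:,1]>80)&(W[:,1]<165)&(W[:,0]>-85)&(W[:,0]<75)]
    print("plate top",len(t),np.percentile(t,[5,50,95],0).round(1).tolist())
    for x in (-60,-20,20,60):
        u=t[abs(t[:,0]-x)<20]; print("  x",x,len(u),np.percentile(u[:,1],[10,50,90]).round(1) if len(u) else "")
E
python3 m3.py a
```

```text
[595.90812348 190.74480828 120.95454956] [-134.4  111.8  121. ] 10.0833 12.655245180236776 [-6.1  1.4  4.6] [0.28 1.07 0.19]
(array([0., 0., 0.]), array([ 0.01905201, -0.00313379,  0.07605254]))
scene cap 354 [-12.6 179.4 160. ] [[-43.0, 149.6], [16.2, 208.3]] ((-15.256429672241211, 178.74697875976562), 34.690956115722656)
plate top 104 [[-69.9, 112.2, 120.7], [5.0, 115.8, 124.4], [56.8, 156.7, 128.6]]
  x -60 21 [112.7 115.3 117.3]
  x -20 25 [112.4 115.7 132.4]
  x 20 41 [112.8 117.4 159.8]
  x 60 16 [113.1 115.2 117.6]
side cap 298 [-11.9 179.2 160.8] [[-39.1, 145.8], [17.2, 207.6]] ((-14.663704872131348, 174.74038696289062), 36.75996017456055)
plate top 107 [[-77.5, 108.5, 120.9], [-6.5, 112.6, 125.1], [67.8, 117.3, 128.7]]
  x -60 33 [109.9 113.6 117.6]
  x -20 18 [108.6 112.2 114.8]
  x 20 26 [109.7 111.5 114.3]
  x 60 25 [108.9 113.  116. ]
```

View pics/scene_a.png

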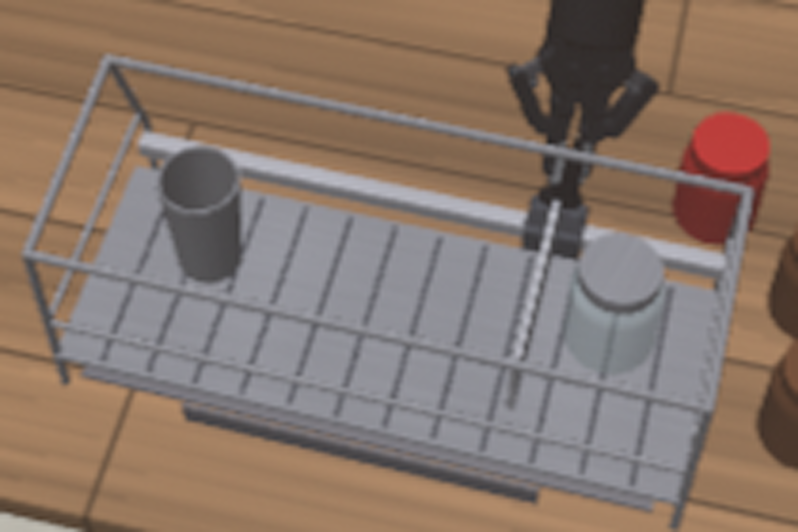

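The stop followed the arm. The gap is about 24 mm, and the jar is at (620,300) in the crop. I'll advance 18 mm, then creep in while watching for the jar cap to shift.

Call:
play_rows(plan="-0.1 0.2 0 0 0 0 -1;-0.1 0.2 0 0 0 0 -1;-0.1 0.2 0 0 0 0 -1;-0.1 0.2 0 0 0 0 -1;0 0 0 0 0 0 -1")

```text
time: 10.6
ee_pos: [596.2, 207.4, 120.9]
ee_rot: [-162.9, 30.9, -150.0]
force: [-5.9, 0.9, 6.3]
gripper_width: 12.8
gripper_force: 59.3
```

```bash
python3 m3.py b | grep -v "  x"
```

```text
[596.23238743 207.39065587 120.93205779] [-134.4  128.4  120.9] 10.6 12.761537587842948 [-5.9  0.9  6.3] [0.2  1.11 0.17]
(array([0., 0., 0.]), array([ 0.00800756, -0.00937543,  0.0696336 ]))
scene cap 357 [-12.8 179.1 160. ] [[-44.5, 149.7], [17.1, 208.3]] ((-15.131020545959473, 178.1082763671875), 34.476383209228516)
plate top 99 [[-72.7, 129.1, 121.3], [-1.1, 132.2, 125.1], [59.7, 151.6, 128.7]]
side cap 296 [-12.9 178.2 161.1] [[-39.7, 147.4], [16.0, 207.6]] ((-12.249018669128418, 176.25804138183594), 33.75298309326172)
plate top 64 [[-81.2, 125.4, 120.4], [-30.2, 128.9, 125.5], [68.5, 132.6, 128.4]]
```

Call:
play_rows(plan="-0.04 0.08 0 0 0 0 -1;-0.04 0.08 0 0 0 0 -1;-0.04 0.08 0 0 0 0 -1;0 0 0 0 0 0 -1")

```text
time: 11.03
ee_pos: [596.3, 212.2, 120.9]
ee_rot: [-162.9, 30.8, -150.1]
force: [-7.0, 0.1, 5.2]
gripper_width: 12.7
gripper_force: 59.3
```

```bash
python3 m3.py c | grep -v "  x"
```

```text
[596.32486905 212.18783564 120.92532543] [-134.4  133.2  120.9] 11.0333 12.651547030677156 [-7.   0.1  5.2] [-0.07  1.07  0.02]
(array([0., 0., 0.]), array([ 0.00219002, -0.01187605,  0.06790061]))
scene cap 353 [-12.9 179.  160. ] [[-45.6, 149.7], [16.9, 208.3]] ((-14.878829002380371, 179.9027099609375), 34.622562408447266)
plate top 100 [[-75.7, 133.8, 121.6], [0.4, 137.2, 124.8], [54.6, 156.3, 128.6]]
side cap 298 [-12.5 178.9 161.2] [[-39.3, 145.9], [16.7, 207.8]] ((-11.12678337097168, 176.71078491210938), 36.207340240478516)
plate top 71 [[-80.7, 129.5, 120.4], [-41.0, 134.2, 124.6], [68.9, 138.7, 129.0]]
```

View pics/side_c.png

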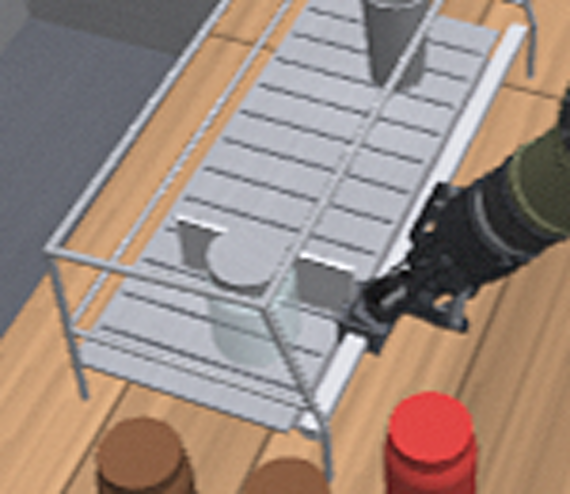

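The jar hasn't moved and the plate is just short of it. I'll creep in further.

Call:
play_rows(plan="-0.03 0.07 0 0 0 0 -1;-0.03 0.07 0 0 0 0 -1;0 0 0 0 0 0 -1")

```text
time: 11.38
ee_pos: [596.3, 214.4, 120.9]
ee_rot: [-162.8, 30.8, -150.1]
force: [-7.9, -2.7, 6.5]
gripper_width: 13.1
gripper_force: 59.4
```

```bash
python3 m3.py d | grep -v "  x"
```

```text
[596.31714742 214.41442912 120.86451856] [-134.4  135.4  120.9] 11.3833 13.064295362625234 [-7.9 -2.7  6.5] [-0.43  1.01 -0.26]
(array([0., 0., 0.]), array([-0.01300494, -0.0157751 ,  0.0657377 ]))
scene cap 357 [-12.4 179.4 160. ] [[-44.9, 149.7], [17.1, 208.3]] ((-14.115509986877441, 179.05691528320312), 34.28618240356445)
plate top 94 [[-74.1, 135.8, 121.1], [1.7, 138.8, 125.2], [60.2, 157.5, 128.9]]
side cap 298 [-12.7 179.9 161.4] [[-39.2, 147.0], [15.9, 208.6]] ((-12.755970001220703, 176.2537078857422), 34.83612823486328)
plate top 70 [[-80.9, 131.7, 121.3], [-40.8, 137.0, 125.3], [72.0, 140.2, 129.2]]
```

Call:
play_rows(plan="-0.03 0.06 0 0 0 0 -1;0 0 0 0 0 0 -1;0 0 0 0 0 0 -1")

```text
time: 11.73
ee_pos: [596.4, 215.5, 120.9]
ee_rot: [-162.7, 30.8, -150.1]
force: [-6.3, -4.1, 7.9]
gripper_width: 13.1
gripper_force: 59.4
```

```bash
python3 m3.py e | grep -v "  x"
```

```text
[596.36313315 215.46368137 120.89751754] [-134.4  136.5  120.9] 11.7333 13.111230548334333 [-6.3 -4.1  7.9] [-0.57  1.03 -0.35]
(array([0., 0., 0.]), array([-0.01584553, -0.01638028,  0.06436519]))
scene cap 356 [-12.4 180.5 160.3] [[-44.7, 150.7], [16.9, 210.1]] ((-14.3258695602417, 180.60804748535156), 34.6452522277832)
plate top 102 [[-74.1, 136.8, 120.9], [5.0, 140.4, 125.0], [57.4, 158.6, 129.1]]
side cap 294 [-13.  180.8 161.1] [[-39.4, 148.0], [16.6, 209.7]] ((-11.023665428161621, 177.99844360351562), 34.908851623535156)
plate top 69 [[-81.5, 132.4, 120.6], [-42.9, 137.1, 124.4], [69.9, 140.7, 129.1]]
```

The cap has shifted about 1.5 mm and the force is rising, so the plate is touching. Next is tightening.

Call:
play_rows(plan="0 0 0 0 0 0.6 -1;0 0 0 0 0 0.6 -1;0 0 0 0 0 0.6 -1;0 0 0 0 0 0.6 -1;0 0 0 0 0 0.6 -1")

```text
time: 12.25
ee_pos: [596.4, 215.2, 120.9]
ee_rot: [-176.1, 34.7, -174.5]
force: [-6.4, -4.9, 6.7]
gripper_width: 12.8
gripper_force: 59.5
```

Call:
play_rows(plan="0 0 0 0 0 0.6 -1;0 0 0 0 0 0.6 -1;0 0 0 0 0 0.6 -1;0 0 0 0 0 0.6 -1;0 0 0 0 0 0.6 -1")

```text
time: 12.67
ee_pos: [596.4, 214.9, 121.0]
ee_rot: [169.8, 33.6, 160.6]
force: [-7.4, -5.1, 8.9]
gripper_width: 12.9
gripper_force: 59.6
```

Call:
play_rows(plan="0 0 0 0 0 0.6 -1;0 0 0 0 0 0.6 -1;0 0 0 0 0 0.6 -1;0 0 0 0 0 0.6 -1;0 0 0 0 0 0.4 -1")

```text
time: 13.08
ee_pos: [596.4, 214.6, 120.9]
ee_rot: [158.6, 28.3, 138.9]
force: [-6.9, -6.5, 8.5]
gripper_width: 13.6
gripper_force: 59.7
```

```bash
sed -i 's/Rt(1.1)/Rt(0)/' m3.py; python3 m3.py f | grep -v "  x"
```

```text
[596.35162926 214.6197405  120.92837496] [-134.4  135.6  120.9] 13.0833 13.638589543197174 [-6.9 -6.5  8.5] [-1.11  0.88 -0.58]
(array([0., 0., 0.]), array([-0.03306748,  0.01726605,  0.40417154]))
scene cap 363 [-12.2 180.7 159.9] [[-45.1, 150.8], [17.7, 211.0]] ((-14.464823722839355, 180.4287109375), 34.24749755859375)
plate top 105 [[-75.7, 136.9, 121.1], [1.7, 140.5, 124.8], [54.7, 158.5, 128.6]]
side cap 292 [-13.5 180.3 161. ] [[-39.1, 149.1], [17.0, 209.0]] ((-15.591103553771973, 176.15890502929688), 36.162452697753906)
plate top 63 [[-81.0, 133.4, 120.9], [-41.3, 137.2, 124.8], [69.2, 140.7, 128.1]]
```

Call:
play_rows(plan="0 0 0 0 0 0.5 -1;0 0 0 0 0 0.5 -1;0 0 0 0 0 0.5 -1;0 0 0 0 0 0 -1")

```text
time: 13.52
ee_pos: [596.6, 214.3, 121.2]
ee_rot: [154.1, 24.3, 128.6]
force: [-6.2, -7.1, 9.5]
gripper_width: 12.9
gripper_force: 100.0
```

```bash
cat >> m3.py <<'E'
print("axis moment",np.dot(s["moment"],AX).round(3), s["gripper_force"])
E
python3 m3.py g | grep -v "  x"
```

```text
[596.56687746 214.25181863 121.20419506] [-134.2  135.3  121.2] 13.5167 12.928516841101512 [-6.2 -7.1  9.5] [-2.39  0.64  0.64]
(array([0., 0., 0.]), array([-0.03538394,  0.03223591, -1.05807494]))
scene cap 361 [-12.5 180.9 160. ] [[-45.5, 150.9], [17.4, 210.7]] ((-14.88039493560791, 179.11880493164062), 35.35763931274414)
plate top 93 [[-74.0, 137.1, 121.3], [4.6, 140.4, 125.4], [59.7, 155.3, 129.0]]
side cap 292 [-13.2 181.1 161.1] [[-40.0, 149.4], [16.8, 209.3]] ((-13.058296203613281, 177.2074432373047), 34.84584045410156)
plate top 66 [[-80.2, 132.5, 121.5], [-40.2, 137.7, 125.0], [69.6, 142.1, 129.0]]
axis moment 1.899 100.04122003912926
```

It's against the stop: the axis moment rose to 1.9 N m. I'll unload the twist, open and back off along the knob axis.

Call:
play_rows(plan="0 0 0 0 0 -0.4 -1;0 0 0 0 0 -0.4 -1;0 0 0 0 0 0 -1")

```text
time: 13.87
ee_pos: [596.4, 214.5, 120.9]
ee_rot: [156.5, 26.6, 134.3]
force: [-7.7, -5.3, 8.3]
gripper_width: 13.0
gripper_force: 61.7
```

```bash
python3 m3.py h | egrep -v "  x|scene|side|plate"
```

```text
[596.42587167 214.46175927 120.9243922 ] [-134.3  135.5  120.9] 13.8667 13.00952574523398 [-7.7 -5.3  8.3] [-1.45  0.84 -0.25]
(array([0., 0., 0.]), array([-0.03465222,  0.02162137, -0.24603554]))
axis moment 0.635 61.69988214969635
```

Call:
play_rows(plan="0 0 0 0 0 0 -0.4;0 0 0 0 0 0 0;0 0 0 0 0 0 0;0 0 0 0 0 0 0")

```text
time: 14.3
ee_pos: [597.3, 216.7, 120.5]
ee_rot: [156.3, 26.4, 134.2]
force: [0.2, -0.2, 0.9]
gripper_width: 42.4
gripper_force: 0.0
```

Call:
play_rows(plan="0 0 -0.5 0 0 0 0;0 0 -1 0 0 0 0;0 0 -1 0 0 0 0;0 0 -1 0 0 0 0;0 0 0 0 0 0 0")

```text
time: 14.72
ee_pos: [557.0, 218.2, 181.2]
ee_rot: [156.1, 26.4, 134.1]
force: [0.4, 0.2, -0.5]
gripper_width: 42.9
gripper_force: 0.0
```

```bash
python3 m3.py i | grep -v "  x"; python3 -c "
from meas import *
meas('w4')"
```

```text
[557.04065921 218.15335891 181.17304015] [-173.8  138.4  181.2] 14.7167 42.927694781174225 [ 0.4  0.2 -0.5] [-0.03  0.49  0.04]
(array([0., 0., 0.]), array([ 0.01991781,  0.00923028, -0.27208511]))
scene cap 357 [-12.3 180.6 160. ] [[-44.6, 150.7], [16.6, 210.1]] ((-13.941386222839355, 180.37049865722656), 34.90068054199219)
plate top 91 [[-68.8, 137.1, 121.8], [2.9, 140.6, 125.8], [56.4, 157.7, 129.1]]
side cap 292 [-13.1 181.  161.1] [[-40.3, 149.4], [16.0, 209.4]] ((-14.32693099975586, 175.3273468017578), 36.2839469909668)
plate top 63 [[-79.0, 132.7, 121.0], [-40.6, 137.4, 125.0], [71.1, 141.0, 129.1]]
axis moment 0.054 0.0
wing 1178 182.8 [-42.5 136.1] [14. 44.] theta 0.004
```

View pics/w4.png

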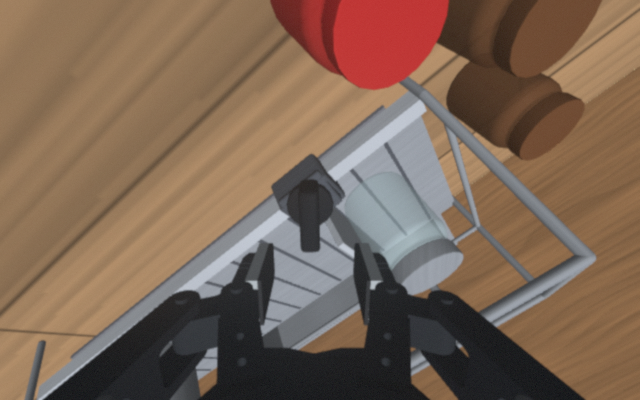

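The wrist view shows the knob at θ≈0.00 at (310,205), the plate against the upright jar at (400,230), and the gripper clear.

```bash
python3 -c "
from rig import *
print(job_done())"
```

```text
the job is handed in; nothing more can be done
None
```

The job is handed in: I loosened the knob, slid the stop until its plate touched the jar (shoved about 1.5 mm, still upright), turned the knob back to fully tight (measured angle about 0.00 rad) and let go; the arm kept clear of the tumbler, tall jar and colander, though I did not re-measure them.

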